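Sweep watch cases into the catch tray

TASK

Clear the watchmaker's bench: with the outside of the fingers, sweep the three brass watch cases flat along the bench and in through the open side of the catch tray, until none of them sticks out past that open side. Do not pinch, lift or carry the cases, and leave the loupe, the jar and the little clock where they stand.

Things in the scene. Friction and masses are not known exactly. Their poses are not given: they have to be found in the camera images.
- tray: catch tray fixed to the bench: three aluminium walls 18 mm high, 6 mm thick, round a white floor flush with the bench (no lip). Inside 180 mm along its x, 130 mm along its y; the whole +y side is open and faces the cases, turned up to 0.3 rad. Origin: centre of the floor; open edge at y = +65 mm, back wall inside at y = -65, side walls inside at x = +-90 mm. z up.
- case1: empty brass watch case, one of three alike: a flat disc 42 mm in diameter and 12 mm high with a dark recess on top (solid to the touch), 30 to 65 g, lying loose on the bench. Origin: centre of its underside, so z = 0 while it lies flat on the bench; z axis up.
- case2: empty brass watch case, one of three alike: a flat disc 42 mm in diameter and 12 mm high with a dark recess on top (solid to the touch), 30 to 65 g, lying loose on the bench. Origin: centre of its underside, so z = 0 while it lies flat on the bench; z axis up.
- case3: empty brass watch case, one of three alike: a flat disc 42 mm in diameter and 12 mm high with a dark recess on top (solid to the touch), 30 to 65 g, lying loose on the bench. Origin: centre of its underside, so z = 0 while it lies flat on the bench; z axis up.
- loupe: black eyepiece loupe, 32 mm in diameter and 32 mm tall, standing loose on the bench on the side of the work farther from the robot; leave it. Origin: centre of its underside.
- jar: amber glass jar with a red cap, 42 mm in diameter and 48 mm tall, standing loose on the bench on the side of the work nearer the robot; leave it. Origin: centre of its underside.
- clock: little desk clock, steel drum on a wooden foot 30 mm (x) by 70 mm (y), 62 mm tall, standing loose beyond the cases on the side away from the tray; leave it. Origin: centre of its underside.

How it is judged (in metres and radians):
At the end, for the whole second after the job is handed in: All three cases lie flat and at rest on the tray's floor, between its walls, their centres at least 18 mm within the open edge (a case may overhang it by at most 3 mm); loupe, jar and clock are within 15 mm of where they stood (y of case1 in the frame of tray between -0.06 and 0.047 m and x of case1 in the frame of tray between -0.085 and 0.085 m and height (world z) of each of case1, case2, case3 below 0.006 m and angle between each of case1, case2, case3's own z axis and vertical below 0.2 rad and linear speed of each of case1, case2, case3 below 0.02 m/s and y of case2 in the frame of tray between -0.06 and 0.047 m and x of case2 in the frame of tray between -0.085 and 0.085 m and y of case3 in the frame of tray between -0.06 and 0.047 m and x of case3 in the frame of tray between -0.085 and 0.085 m and distance of each of loupe, jar, clock from where it was at the start of the episode below 0.015 m); the robot touches nothing.
It fails at once if a case was lifted off the bench (underside above 12 mm) (height (world z) of any of case1, case2, case3 above 0.012 m).
It fails at once if the fingers straddled a case to pinch it ((horizontal distance between the grasp point and case1 below 0.014 m and height (world z) of the grasp point below 0.029 m) or (horizontal distance between the grasp point and case2 below 0.014 m and height (world z) of the grasp point below 0.029 m) or (horizontal distance between the grasp point and case3 below 0.014 m and height (world z) of the grasp point below 0.029 m)).
It fails at once if the loupe, jar or clock was moved by more than 15 mm (distance of any of loupe, jar, clock from where it was at the start of the episode above 0.015 m).
It also fails if it takes over 64 s, if anything falls off the work surface, if the arm or the gripper's body presses on something with over 40 N, if the wrist force passes 120 N, or if a joint passes its speed limit or range.

ROBOT

A 6-joint arm with a two-finger parallel gripper is mounted at the origin on the work surface. World frame = base frame: x ahead of the robot, y to its left, z up, the work surface at z = 0. Lengths are in m, angles in degrees, forces in N, time in s.
With the tool pointing down it reaches from about 0.3 to 0.825 m from the base axis. Payload 5.4 kg.
Tool frame: the origin (TCP) lies at the very end of the fingers, on their centre line; the grasp point (between the pads) lies 19 mm behind it; z points along the fingers, y is the line along which they close (so a half turn about z gives the same grasp; the last joint's range is limited). The gripper opens to 92 mm and grips with 3 to 60 N. Pads are 20 mm wide; open, the fingers measure 128 mm over their backs; the gripper's body (75 mm by 189 mm) begins 69 mm behind the grasp point.
Start: joints at [60.613, 9.076, 91.501, -0, 79.423, -12.038], TCP at [0.171, 0.549, 0.193] pointing down, gripper open.
Joint ranges: [-166.64, 166.64], [-54.1, 131.32], [10.49, 154.53], [-73.88, 253.88], [9.74, 151.15], [-171.62, 171.62]. Speed limits (degrees/s): [147.25, 147.25, 180, 180, 180, 180].

INTERFACE

Orientations are given as a 3x3 rotation matrix whose columns are the frame's x, y, z axes.
In Python, from bench import env, eyes, close_job gives the robot as it stands. The module is installed in compiled form; this text tells all that it offers.
- The arm moves only by the tool arm_command, never from a script. Its argument "increments" is a list that holds one entry, the list of rows, each a list of 7 numbers: the shift along the tool's x, y, z in cm, then the turn, a rotation vector about the tool's x, y, z in rad, then the opening, from -1 (shut) to 1 (fully open), so that 0 is half open. In form: [[[dx, dy, dz, wx, wy, wz, fingers], ...]]. A call has 1 to 5 rows; each row shifts and turns the commanded pose from where the row before left it, along the tool's axes as they then stand; what a row does not reach is not made up. A row lasts 1/12 s, in which the tool goes at most 41.7 mm and 7.16 degrees, less where a joint would pass 70% of its speed; a pose out of reach is approached as far as the arm can. A call with a gripper value outside its range is refused whole. The fingers move at their own pace and stop on an object; "newtons" is the grip in N (left out, the last holds). Time passes only in rows, so rows that do not move let the fingers close. It gives the time, the measured TCP pose, the force, the opening and the grip force at its end, in the units of the state.
- env.read_state(): the state, without advancing time (a new reading comes with each control period).
- eyes.grab_frame(name): name is "side" or "top" or "wrist"; returns a dict with "frame" (480x640x3 uint8, blue, green, red), "fx", "fy", "cx", "cy" (pixels), "rvec" (rotation vector, rad) and "tvec" (3), from world to camera coordinates, as OpenCV has them; the wrist camera has in their place "mount" (4x4, takes a point from camera to tool coordinates, whose origin is the TCP and whose axes are the flange's). Camera axes: x right, y down, z forward; pixel columns grow to the right and rows downward; lengths in m; the calibration is good to about 2 mm. A picture is of the moment at which its call begins: read the wrist's pose just before it. There is no depth.
- close_job(): hands the job in; it is judged then, once.
The state is a dict: "time": time; "joint_pos": joint angles; "joint_velocities": joint speeds; "effort": joint torques, N m; "tool_pos": TCP position; "ee_rot": TCP orientation; "wrist_force": force on the tool from outside, world axes, zero at the start; "wrist_torque": the same for the moment, N m; "finger_gap": opening from 0.0 (shut) to 1.0 (fully open); "finger_force": force on a finger pad.
Only numpy, scipy, OpenCV 4.12 (cv2) and the standard library are available. Lean on these libraries where they do the work, as an engineer would, in place of code of your own. Each camera call takes 0.05 s, during which the arm holds its last target. There are 200 camera calls.

## Working session

There is one attempt and no reset: what is moved stays moved. The work goes in short steps, Python scripts to look and compute and a tool call to move; the robot and the scene stay as the last step left them, time stands still between calls to the robot, and variables do not carry over. Pictures are saved under pics/ and viewed, at most 10 in all, crops included, and the job is handed in when it is done.

Besides the shell and the picture viewer there is one more tool, called after "Call:" by a JSON object that holds its "api" and its "payload". arm_command: Moves the arm, as the interface text tells. Its arguments: {"type":"object","properties":{"increments":{"type":"array","items":{"type":"array","items":{"type":"array","items":{"type":"number"}}}},"newtons":{"type":"number"}},"required":["increments"]}

```bash
mkdir -p pics; python3 - <<'E'
from bench import env, eyes
import cv2, numpy as np
s=env.read_state(); print(s['time'],s['tool_pos'],s['ee_rot'],s['finger_gap'])
for n in ['top','side']:
    f=eyes.grab_frame(n); cv2.imwrite(f'pics/{n}1.png',f['frame'])
    np.savez(f'{n}.npz',**f); print(n,f['fx'],f['cx'],f['rvec'],f['tvec'])
E
```

```text
0.0 [0.17114335 0.54821933 0.19241217] [[-9.54502589e-01  2.98201179e-01 -9.29165349e-04]
 [ 2.98202382e-01  9.54501165e-01 -1.69251752e-03]
 [ 3.82178687e-04 -1.89259168e-03 -9.99998136e-01]] 0.9969945375824241
top 436.0863088723489 318.61782389957347 [ 2.1359505  -2.09855475  0.18643175] [0.08221388 0.52560921 0.82070756]
side 519.7066384222898 323.1233596366458 [ 2.31895197 -0.63359283  0.27450806] [-0.43256724  0.28341331  0.73041748]
```

View pics/top1.png

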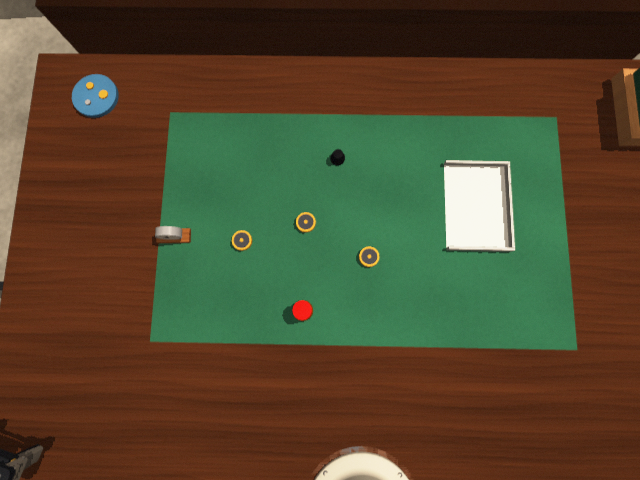

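The top view shows the cases at about (241,240), (306,222) and (369,257). The loupe is at (338,157), the jar at (302,311), the clock at (172,235), and the tray spans (445..513, 161..250) with its open side to the left.

```bash
cat > h.py <<'E'
import cv2, numpy as np
def ray(f,px,z):
    K=np.array([[f['fx'],0,f['cx']],[0,f['fy'],f['cy']],[0,0,1]],float)
    R,_=cv2.Rodrigues(np.array(f['rvec'],float)); t=np.array(f['tvec'],float).ravel()
    c=-R.T@t; d=(R.T@np.linalg.solve(K,np.c_[np.atleast_2d(px),np.ones(len(np.atleast_2d(px)))].T)).T
    return c+d*((z-c[2])/d[:,2])[:,None]
def blobs(m,amin):
    cs,_=cv2.findContours(m.astype(np.uint8),cv2.RETR_EXTERNAL,cv2.CHAIN_APPROX_NONE)
    return [c for c in cs if cv2.contourArea(c)>amin]
def cases(f):
    hsv=cv2.cvtColor(f['frame'],cv2.COLOR_BGR2HSV)
    m=cv2.inRange(hsv,(15,120,110),(35,255,255)); m[:150]=0; m[345:]=0; m[:,:195]=0
    out=[]
    for c in blobs(m,60):
        (u,v),r=cv2.minEnclosingCircle(c); out.append([*ray(f,(u,v),.012)[0][:2],r])
    return np.round(out,4)
TRAYFILE='tray.npz'
def totray(p):
    d=np.load(TRAYFILE); return (np.atleast_2d(p)[:,:2]-d['o'])@d['R']
E
python3 - <<'E'
from h import *
f=dict(np.load('top.npz'))
c=cases(f);print('cases',c)
im=f['frame'];hsv=cv2.cvtColor(im,cv2.COLOR_BGR2HSV)
w=cv2.inRange(hsv,(0,0,150),(180,70,255)); w[:, :420]=0; w[:,530:]=0; w[:140]=0; w[270:]=0
b=max(blobs(w,500),key=cv2.contourArea)
box=cv2.boxPoints(cv2.minAreaRect(b)); 
P=ray(f,box,.009)[:,:2]; print('traybox',box,P,[np.linalg.norm(P[i]-P[i-1]) for i in range(4)])
ap=cv2.approxPolyDP(b,5,True)[:,0]; print(ap, ray(f,ap.astype(float),.009)[:,:2])
def rep(n,m,z):
    for q in blobs(m,40):
        (u,v),r=cv2.minEnclosingCircle(q)
        if 150<u<430 and 130<v<345: print(n,(u,v),r,ray(f,(u,v),z)[0], cv2.minAreaRect(q))
rep('jar',cv2.inRange(hsv,(0,200,150),(5,255,255))|cv2.inRange(hsv,(175,200,150),(180,255,255)),.048)
rep('loupe',cv2.inRange(hsv,(0,0,0),(180,255,35)),.02)
rep('clockfoot',cv2.inRange(hsv,(3,100,80),(14,255,255)),.01)
# tray floor zoom
cv2.imwrite('pics/tray.png',cv2.resize(im[140:345,145:530],None,fx=2,fy=2,interpolation=cv2.INTER_CUBIC))
E
```

```text
cases [[ 0.4866 -0.0128 10.4404]
 [ 0.5159  0.2526 10.431 ]
 [ 0.5572  0.12   10.1243]]
traybox [[444. 160.]
 [514. 160.]
 [514. 250.]
 [444. 250.]] [[ 0.69837723 -0.17509681]
 [ 0.70058893 -0.32519597]
 [ 0.50464088 -0.3125418 ]
 [ 0.50218044 -0.16825435]] [np.float64(0.1963160717512812), np.float64(0.15011545568008827), np.float64(0.19635622537559524), np.float64(0.14430842908026167)]
[[446 160]
 [508 165]
 [512 233]
 [507 246]
 [503 167]
 [444 166]
 [446 247]
 [514 250]
 [509 161]] [[ 0.69844053 -0.17939276]
 [ 0.68909832 -0.31165008]
 [ 0.54041102 -0.31071032]
 [ 0.51278161 -0.29865193]
 [ 0.68443266 -0.30069695]
 [ 0.68480515 -0.17462348]
 [ 0.50854452 -0.17260854]
 [ 0.50464088 -0.3125418 ]
 [ 0.69816693 -0.31435084]]
jar (301.63824462890625, 309.7995300292969) 9.893793106079102 [0.37414968 0.12161875 0.048     ] ((301.5, 309.5), (19.0, 19.0), 90.0)
loupe (337.6052551269531, 157.3947296142578) 7.772926330566406 [0.69676367 0.05443984 0.02      ] ((337.5, 157.50001525878906), (12.727920532226562, 14.142135620117188), 45.0)
clockfoot (334.5, 269.0) 369.8923034667969 [0.45864721 0.05799866 0.01      ] ((319.5, 266.0), (426.0, 639.0), 90.0)
```

View pics/tray.png

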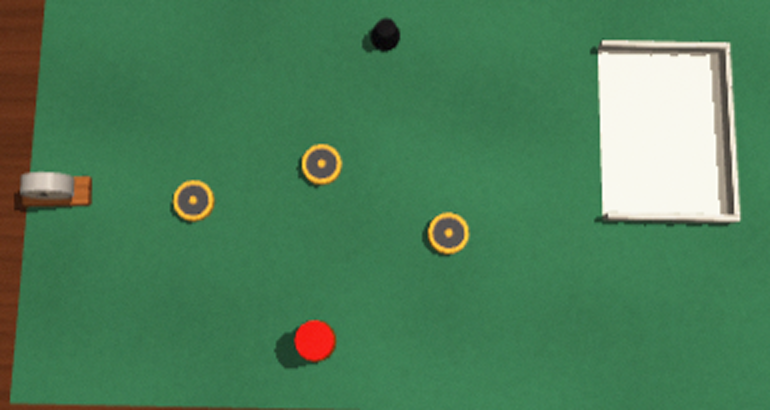

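View pics/side1.png

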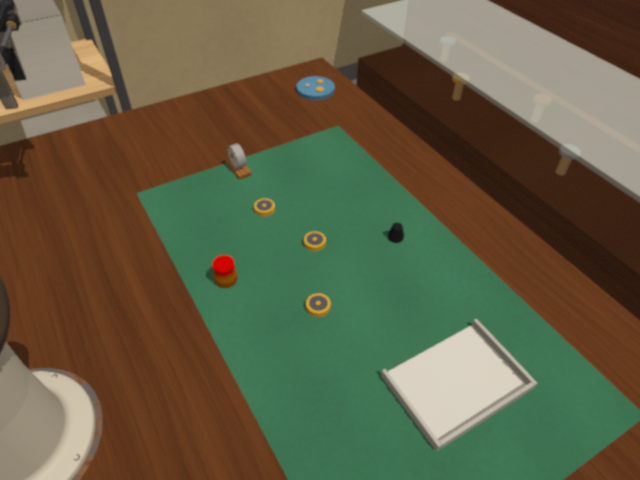

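The side view agrees: the cases, loupe (397,232), jar (225,270) and clock (238,160) form a clear lane to the tray, which is almost unturned. I'll push each case with the fingers partly open (about 30 mm) so it sits in the notch between the fingertips. First I move behind case A at (0.487,-0.013).

Call:
{"api": "arm_command", "payload": {"increments": [[[0,0,0,0,0,0.12,-0.35],[0,0,0,0,0,0.12,-0.35],[0,0,0,0,0,0.12,-0.35],[0,0,0,0,0,0.12,-0.35],[0,0,0,0,0,0.12,-0.35]]]}}

```text
time: 0.52
tool_pos: [0.1713, 0.5485, 0.1928]
ee_rot: [[-0.615, 0.789, -0.001], [0.789, 0.615, -0.001], [-0.0, -0.001, -1.0]]
wrist_force: [-0.5, 1.2, 0.5]
finger_gap: 0.66
finger_force: 0.0
```

Call:
{"api": "arm_command", "payload": {"increments": [[[0,0,0,0,0,0.12,-0.35],[0,0,0,0,0,0.12,-0.35],[-3.9,0.35,0,0,0,0,-0.35],[-3.9,0.35,0,0,0,0,-0.35],[-3.9,0.35,0,0,0,0,-0.35]]]}}

```text
time: 0.93
tool_pos: [0.2295, 0.4454, 0.1926]
ee_rot: [[-0.417, 0.909, -0.001], [0.909, 0.417, -0.001], [-0.001, -0.001, -1.0]]
wrist_force: [-0.1, -1.1, 0.1]
finger_gap: 0.331
finger_force: 0.0
```

Call:
{"api": "arm_command", "payload": {"increments": [[[-3.9,0.35,0,0,0,0,-0.35],[-3.9,0.35,0,0,0,0,-0.35],[-3.9,0.35,0,0,0,0,-0.35],[-3.9,0.35,0,0,0,0,-0.35],[-3.9,0.35,0,0,0,0,-0.35]]]}}

```text
time: 1.35
tool_pos: [0.3266, 0.2748, 0.1931]
ee_rot: [[-0.415, 0.91, -0.0], [0.91, 0.415, -0.0], [-0.0, -0.0, -1.0]]
wrist_force: [-0.3, 0.4, -0.1]
finger_gap: 0.322
finger_force: 0.0
```

Call:
{"api": "arm_command", "payload": {"increments": [[[-3.9,0.35,0,0,0,0,-0.35],[-3.9,0.35,0,0,0,0,-0.35],[-3.9,0.35,0,0,0,0,-0.35],[-3.9,0.35,0,0,0,0,-0.35],[-3.9,0.35,0,0,0,0,-0.35]]]}}

```text
time: 1.77
tool_pos: [0.4236, 0.1046, 0.1932]
ee_rot: [[-0.415, 0.91, -0.0], [0.91, 0.415, 0.0], [0.0, -0.0, -1.0]]
wrist_force: [0.9, 0.5, 0.9]
finger_gap: 0.327
finger_force: 0.0
```

Call:
{"api": "arm_command", "payload": {"increments": [[[-3.9,0.35,0,0,0,0,-0.35],[-3.9,0.35,0,0,0,0,-0.35],[0,0,3,0,0,0,-0.35],[0,0,3,0,0,0,-0.35],[0,0,0,0,0,0,-0.35]]]}}

```text
time: 2.18
tool_pos: [0.4576, 0.0384, 0.1276]
ee_rot: [[-0.413, 0.91, -0.011], [0.91, 0.414, 0.002], [0.006, -0.009, -1.0]]
wrist_force: [-0.9, 1.0, -1.1]
finger_gap: 0.323
finger_force: 0.0
```

Call:
{"api": "arm_command", "payload": {"increments": [[[0,0,3,0,0,0,-0.35],[0,0,3,0,0,0,-0.35],[0,0,3,0,0,0,-0.35],[0,0,1.5,0,0,0,-0.35],[0,0,0,0,0,0,-0.35]]]}}

```text
time: 2.6
tool_pos: [0.4589, 0.0393, 0.0258]
ee_rot: [[-0.416, 0.909, -0.007], [0.909, 0.416, 0.001], [0.004, -0.006, -1.0]]
wrist_force: [-1.0, 0.4, -0.7]
finger_gap: 0.322
finger_force: 0.0
```

Call:
{"api": "arm_command", "payload": {"increments": [[[0,0,1,0,0,0,-0.35],[0,0,0.8,0,0,0,-0.35],[0,0,0,0,0,0,-0.35],[0,0,0,0,0,0,-0.35]]]}}

```text
time: 2.93
tool_pos: [0.4625, 0.0384, 0.011]
ee_rot: [[-0.415, 0.91, 0.001], [0.91, 0.415, -0.0], [-0.0, 0.001, -1.0]]
wrist_force: [-0.4, 0.8, -0.8]
finger_gap: 0.323
finger_force: 0.0
```

```bash
python3 - <<'E'
from bench import env, eyes
import cv2
s=env.read_state();print(s['tool_pos'],s['ee_rot'])
f=eyes.grab_frame('side');cv2.imwrite('pics/side2.png',f['frame'][130:430,150:550])
E
```

```text
[0.46253115 0.03836625 0.01099306] [[-4.15247157e-01  9.09708298e-01  7.81621840e-04]
 [ 9.09708504e-01  4.15247404e-01 -1.76934852e-04]
 [-4.85525543e-04  6.37576341e-04 -9.99999679e-01]]
```

View pics/side2.png

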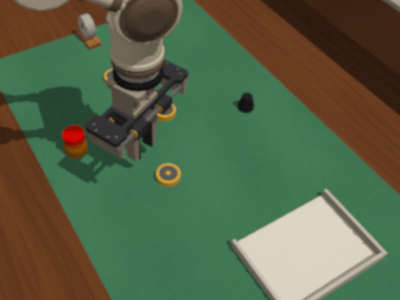

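The fingers stand behind the front case (crop pixel 168,175) and clear of everything else. I push it along -x of the tool, 31 cm.

Call:
{"api": "arm_command", "payload": {"increments": [[[0,0,0.6,0,0,0,-0.35],[-1,0,0,0,0,0,-0.35],[-1,0,0,0,0,0,-0.35],[-1,0,0,0,0,0,-0.35],[-1,0,0,0,0,0,-0.35]]]}}

```text
time: 3.4
tool_pos: [0.4795, 0.0006, 0.0047]
ee_rot: [[-0.415, 0.91, 0.001], [0.91, 0.415, -0.0], [-0.001, 0.0, -1.0]]
wrist_force: [-0.0, -0.0, -0.3]
finger_gap: 0.326
finger_force: 0.0
```

Call:
{"api": "arm_command", "payload": {"increments": [[[-1.5,0,0,0,0,0,-0.35],[-1.5,0,0,0,0,0,-0.35],[-2,0,0,0,0,0,-0.35],[-2,0,0,0,0,0,-0.35],[-2,0,0,0,0,0,-0.35]]]}}

```text
time: 3.82
tool_pos: [0.5168, -0.0821, 0.0045]
ee_rot: [[-0.415, 0.91, 0.0], [0.91, 0.415, -0.0], [-0.0, 0.0, -1.0]]
wrist_force: [-0.2, 0.3, 0.4]
finger_gap: 0.325
finger_force: 0.0
```

Call:
{"api": "arm_command", "payload": {"increments": [[[-2,0,0,0,0,0,-0.35],[-2,0,0,0,0,0,-0.35],[-2,0,0,0,0,0,-0.35],[-1.5,0,0,0,0,0,-0.35],[-1,0,0,0,0,0,-0.35]]]}}

```text
time: 4.23
tool_pos: [0.5522, -0.1602, 0.0045]
ee_rot: [[-0.414, 0.911, 0.001], [0.911, 0.414, -0.001], [-0.001, 0.0, -1.0]]
wrist_force: [-0.5, -0.4, 0.8]
finger_gap: 0.328
finger_force: 0.0
```

```bash
python3 - <<'E'
from bench import env, eyes
import cv2
s=env.read_state();print(s['tool_pos'],s['wrist_force'])
f=eyes.grab_frame('side');cv2.imwrite('pics/side3.png',f['frame'][130:430,150:550])
E
```

```text
[ 0.5521725  -0.16018274  0.00454285] [-0.46119802 -0.35406074  0.83281487]
```

View pics/side3.png

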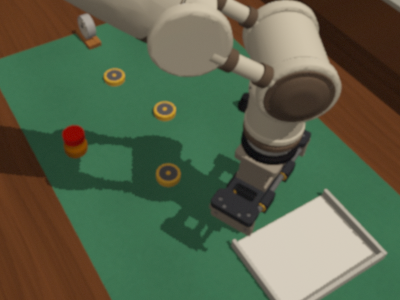

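The case at crop (168,175) has not moved, while the fingers now stand at the tray mouth. So my case position or path was off, and I check it against the side camera.

```bash
python3 - <<'E'
from h import *
from bench import eyes
f=dict(np.load('side.npz'))
print('side cases',ray(f,[(318,303),(315,239.5),(264,206)],.012))
print('side loupe base, jar base',ray(f,[(397,240),(226,284)],0))
print('tray corners z0.018',ray(f,[(383,373),(439,442),(534,382),(475,323)],.018))
t=eyes.grab_frame('top');np.savez('top2.npz',**t)
print(cases(t)); print(t['rvec'],t['tvec'])
cv2.imwrite('pics/top2.png',t['frame'][130:350,140:540])
K,R=0,cv2.Rodrigues(np.array(t['rvec'],float))[0]
print('top cam centre',-R.T@np.array(t['tvec']).ravel())
R=cv2.Rodrigues(np.array(f['rvec'],float))[0];print('side cam centre',-R.T@np.array(f['tvec']).ravel())
E
```

```text
side cases [[ 0.484995   -0.01505345  0.012     ]
 [ 0.55597847  0.11637597  0.012     ]
 [ 0.51364683  0.24856285  0.012     ]]
side loupe base, jar base [[0.69914698 0.04516461 0.        ]
 [0.36876118 0.11134582 0.        ]]
tray corners z0.018 [[ 0.50145778 -0.1822287   0.018     ]
 [ 0.5069069  -0.30845509  0.018     ]
 [ 0.69049527 -0.31067834  0.018     ]
 [ 0.68628414 -0.18462002  0.018     ]]
[[ 0.4862 -0.0122 10.0052]
 [ 0.5159  0.2526 10.4227]
 [ 0.5572  0.12   10.1243]]
[ 2.1359505  -2.09855475  0.18643175] [0.08221388 0.52560921 0.82070756]
top cam centre [0.36157163 0.07941859 0.90528653]
side cam centre [ 0.20872149 -0.46846831  0.7334303 ]
```

View pics/top2.png

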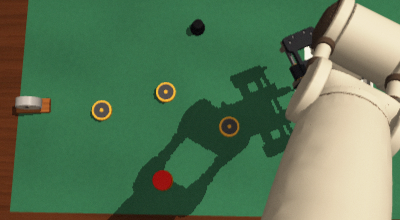

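Both cameras agree on the case positions, and case A never moved though the reported TCP went straight through it. The reported tool pose must be suspect, in height or sideways, so I check it with the wrist camera against the tray.

```bash
python3 - <<'E'
from h import *
from bench import env,eyes
s=env.read_state(); w=eyes.grab_frame('wrist'); np.savez('wrist1.npz',pos=s['tool_pos'],rot=s['ee_rot'],**w)
print(s['joint_pos'],s['tool_pos'],w['mount'],w['fx'],w['cx'],w['cy'])
M=np.array(w['mount']);R=np.array(s['ee_rot']);p=np.array(s['tool_pos'])
im=w['frame'].copy()
def proj(X):
    c=(np.linalg.inv(M)@np.r_[R.T@(np.array(X)-p),1])[:3]; return (w['fx']*c[0]/c[2]+w['cx'],w['fy']*c[1]/c[2]+w['cy']),c[2]
for n,X in dict(c=(.486,-.0135,.012),t1=(.502,-.178,.018),t2=(.687,-.18,.018),t3=(.506,-.311,.018),tcp=p).items(): print(n,proj(X))
cv2.imwrite('pics/w1.png',im)
E
```

```text
[-2.81543001e+01  2.15579077e+01  9.95307080e+01 -9.47670792e-03
  5.88502654e+01 -5.25527085e+01] [ 0.55200971 -0.15948312  0.0045426 ] [[-3.37851278e-04 -9.61083206e-01 -2.76258859e-01  7.82950575e-02]
 [ 9.99999576e-01 -5.61515458e-04  7.30517539e-04  2.97919394e-04]
 [-8.57211758e-04 -2.76258495e-01  9.61082988e-01 -1.91390169e-01]
 [ 0.00000000e+00  0.00000000e+00  0.00000000e+00  1.00000000e+00]] 423.8168045597719 315.86364597512085 244.9630559453869
c ((np.float64(315.09985795766556), np.float64(-111.40975131038644)), np.float64(0.1540023263805433))
t1 ((np.float64(197.2301649702602), np.float64(294.7357502822156)), np.float64(0.19152187111570237))
t2 ((np.float64(542.3717828366592), np.float64(438.70713070573305)), np.float64(0.2134196107690081))
t3 ((np.float64(118.74037506352263), np.float64(509.0246963922747)), np.float64(0.225484435372963))
tcp ((np.float64(314.9657359719031), np.float64(291.09269869876834)), np.float64(0.2055713207420869))
```

View pics/w1.png

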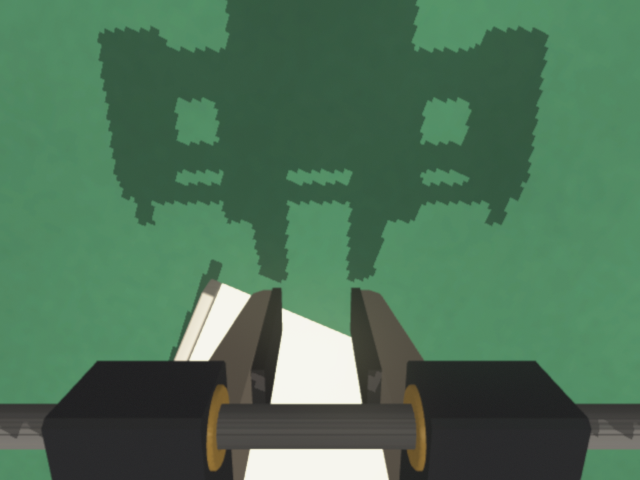

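The picture shows the tray's left wall end at about (213,283), where the reported pose predicts (197,295), and gaps between fingertips (275,290) and their shadow (272,280). That fits the tips being some 15 mm higher than reported, so they passed over the case. I lower them step by step, watching the force.

Call:
{"api": "arm_command", "payload": {"increments": [[[0,0,0.4,0,0,0,-0.35],[0,0,0.3,0,0,0,-0.35],[0,0,0,0,0,0,-0.35]]]}}

```text
time: 4.63
tool_pos: [0.5502, -0.156, -0.0037]
ee_rot: [[-0.416, 0.909, -0.002], [0.909, 0.416, 0.001], [0.002, -0.001, -1.0]]
wrist_force: [-0.2, 0.6, 0.5]
finger_gap: 0.323
finger_force: 0.0
```

Call:
{"api": "arm_command", "payload": {"increments": [[[0,0,0.2,0,0,0,-0.35],[0,0,0,0,0,0,-0.35]]]}}

```text
time: 4.8
tool_pos: [0.5509, -0.1566, -0.005]
ee_rot: [[-0.416, 0.91, -0.001], [0.91, 0.416, 0.0], [0.001, -0.001, -1.0]]
wrist_force: [0.5, -0.5, -0.2]
finger_gap: 0.325
finger_force: 0.0
```

Call:
{"api": "arm_command", "payload": {"increments": [[[0,0,0.2,0,0,0,-0.35],[0,0,0,0,0,0,-0.35]]]}}

```text
time: 4.97
tool_pos: [0.5511, -0.157, -0.0069]
ee_rot: [[-0.415, 0.91, -0.0], [0.91, 0.415, 0.0], [0.0, -0.0, -1.0]]
wrist_force: [0.4, 0.1, -0.1]
finger_gap: 0.325
finger_force: 0.0
```

Call:
{"api": "arm_command", "payload": {"increments": [[[0,0,0.2,0,0,0,-0.35],[0,0,0,0,0,0,-0.35]]]}}

```text
time: 5.13
tool_pos: [0.5511, -0.1571, -0.0089]
ee_rot: [[-0.415, 0.91, -0.0], [0.91, 0.415, 0.0], [0.0, -0.0, -1.0]]
wrist_force: [0.4, -0.5, 0.3]
finger_gap: 0.328
finger_force: 0.0
```

Call:
{"api": "arm_command", "payload": {"increments": [[[0,0,0.15,0,0,0,-0.35],[0,0,0,0,0,0,-0.35]]]}}

```text
time: 5.3
tool_pos: [0.5511, -0.1572, -0.0103]
ee_rot: [[-0.415, 0.91, -0.0], [0.91, 0.415, 0.0], [0.0, -0.0, -1.0]]
wrist_force: [-0.2, -0.3, 0.4]
finger_gap: 0.325
finger_force: 0.0
```

```bash
python3 - <<'E'
from h import *
from bench import env,eyes
w=eyes.grab_frame('wrist'); cv2.imwrite('pics/w2.png',w['frame'][180:380,160:480])
E
```

```text
(no output)
```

View pics/w2.png

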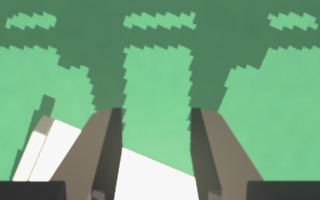

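The fingertips (crop 105,110 and 195,110) now almost meet their shadows, so they are only a few mm above the bench. I feel for contact in 1 mm steps.

Call:
{"api": "arm_command", "payload": {"increments": [[[0,0,0.1,0,0,0,-0.35],[0,0,0,0,0,0,-0.35]]]}}

```text
time: 5.52
tool_pos: [0.5512, -0.1572, -0.0112]
ee_rot: [[-0.415, 0.91, -0.0], [0.91, 0.415, 0.0], [0.0, -0.0, -1.0]]
wrist_force: [0.1, 0.5, 0.1]
finger_gap: 0.324
finger_force: 0.0
```

Call:
{"api": "arm_command", "payload": {"increments": [[[0,0,0.1,0,0,0,-0.35],[0,0,0,0,0,0,-0.35]]]}}

```text
time: 5.68
tool_pos: [0.5512, -0.1572, -0.0123]
ee_rot: [[-0.415, 0.91, -0.0], [0.91, 0.415, 0.0], [0.0, -0.0, -1.0]]
wrist_force: [-0.6, -0.3, 0.1]
finger_gap: 0.325
finger_force: 0.0
```

Call:
{"api": "arm_command", "payload": {"increments": [[[0,0,0.1,0,0,0,-0.35],[0,0,0,0,0,0,-0.35]]]}}

```text
time: 5.85
tool_pos: [0.5512, -0.1572, -0.0133]
ee_rot: [[-0.415, 0.91, -0.0], [0.91, 0.415, 0.0], [0.0, -0.0, -1.0]]
wrist_force: [-0.4, -0.0, 0.6]
finger_gap: 0.325
finger_force: 0.0
```

Call:
{"api": "arm_command", "payload": {"increments": [[[0,0,0.1,0,0,0,-0.35],[0,0,0,0,0,0,-0.35]]]}}

```text
time: 6.02
tool_pos: [0.5511, -0.1572, -0.0143]
ee_rot: [[-0.415, 0.91, -0.0], [0.91, 0.415, 0.0], [0.0, -0.0, -1.0]]
wrist_force: [-0.3, -0.2, 0.2]
finger_gap: 0.322
finger_force: 0.0
```

Call:
{"api": "arm_command", "payload": {"increments": [[[0,0,0.1,0,0,0,-0.35],[0,0,0,0,0,0,-0.35]]]}}

```text
time: 6.18
tool_pos: [0.5512, -0.1572, -0.0153]
ee_rot: [[-0.415, 0.91, -0.0], [0.91, 0.415, 0.0], [0.0, -0.0, -1.0]]
wrist_force: [-0.8, -0.3, -0.1]
finger_gap: 0.327
finger_force: 0.0
```

Call:
{"api": "arm_command", "payload": {"increments": [[[0,0,0.1,0,0,0,-0.35],[0,0,0,0,0,0,-0.35]]]}}

```text
time: 6.35
tool_pos: [0.5512, -0.1572, -0.0163]
ee_rot: [[-0.415, 0.91, -0.0], [0.91, 0.415, 0.0], [0.0, -0.0, -1.0]]
wrist_force: [0.5, 0.2, 0.4]
finger_gap: 0.323
finger_force: 0.0
```

Call:
{"api": "arm_command", "payload": {"increments": [[[0,0,0.1,0,0,0,-0.35],[0,0,0,0,0,0,-0.35]]]}}

```text
time: 6.52
tool_pos: [0.5512, -0.1572, -0.0173]
ee_rot: [[-0.415, 0.91, -0.0], [0.91, 0.415, 0.0], [0.0, -0.0, -1.0]]
wrist_force: [0.1, -0.1, -0.1]
finger_gap: 0.326
finger_force: 0.0
```

Call:
{"api": "arm_command", "payload": {"increments": [[[0,0,0.1,0,0,0,-0.35],[0,0,0,0,0,0,-0.35]]]}}

```text
time: 6.68
tool_pos: [0.5512, -0.1572, -0.0183]
ee_rot: [[-0.415, 0.91, -0.0], [0.91, 0.415, 0.0], [0.0, -0.0, -1.0]]
wrist_force: [-0.5, -0.5, 0.1]
finger_gap: 0.326
finger_force: 0.0
```

Call:
{"api": "arm_command", "payload": {"increments": [[[0,0,0.1,0,0,0,-0.35],[0,0,0,0,0,0,-0.35]]]}}

```text
time: 6.85
tool_pos: [0.5512, -0.1572, -0.0193]
ee_rot: [[-0.415, 0.91, -0.0], [0.91, 0.415, 0.0], [0.0, -0.0, -1.0]]
wrist_force: [0.0, -0.4, -0.3]
finger_gap: 0.326
finger_force: 0.0
```

```bash
python3 - <<'E'
from h import *
from bench import env,eyes
s=env.read_state();print(s['tool_pos'],s['wrist_force'])
w=eyes.grab_frame('wrist'); cv2.imwrite('pics/w3.png',cv2.resize(w['frame'][220:340,160:480],None,fx=2.4,fy=2.4))
E
```

```text
[ 0.55115438 -0.15718393 -0.01927887] [ 0.0026388  -0.42885251 -0.28957471]
```

View pics/w3.png

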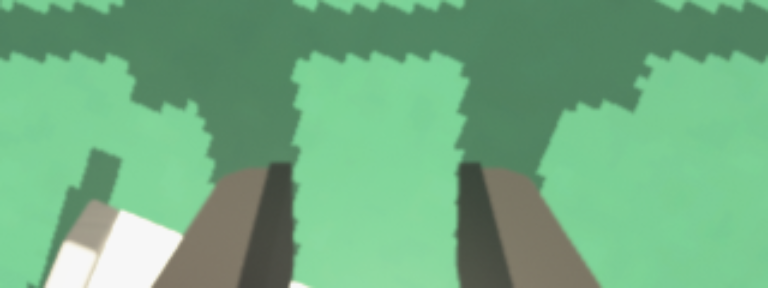

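The tips (crop 280,165 and 470,165) meet their own shadow, with no force yet. I continue feeling downward.

Call:
{"api": "arm_command", "payload": {"increments": [[[0,0,0.1,0,0,0,-0.35],[0,0,0,0,0,0,-0.35]]]}}

```text
time: 7.07
tool_pos: [0.5512, -0.1572, -0.0203]
ee_rot: [[-0.415, 0.91, -0.0], [0.91, 0.415, 0.0], [0.0, -0.0, -1.0]]
wrist_force: [0.2, -0.4, 1.3]
finger_gap: 0.329
finger_force: 0.0
```

```bash
python3 - <<'E'
from h import *
from bench import env
s=env.read_state();print(s['tool_pos'],s['wrist_force'],s['effort'])
# bias from floor corner (z=0) seen in w1 and w3
t=dict(np.load('top.npz')); w=dict(np.load('wrist1.npz'))
C=np.mean([ray(t,(446,247),0)[0],[.5065,-.179,0]],0);print(ray(t,(446,247),0)[0])
M=w['mount'];
for px,p in (((221,283),[.5522,-.1602,.0045]),((210,307.5),[.5512,-.1572,-.0193])):
    R=w['rot'];d=R@M[:3,:3]@np.array([(px[0]-w['cx'])/w['fx'],(px[1]-w['cy'])/w['fy'],1]); c=np.array(p)+R@M[:3,3]
    for b in (0,.01,.015,.02,.025,.03):
        cc=c+[0,0,b]; X=cc-d*cc[2]/d[2]; print(b,np.round(X-C,4)[:2])
E
```

```text
[ 0.55118436 -0.15718753 -0.02025037] [ 0.21473176 -0.38492065  1.3287261 ] [-1.66905223e-02 -4.22826004e+01 -2.61771315e+01  2.96567555e-02
  3.64499667e-02  2.53069711e-04]
[ 0.51002034 -0.17513925  0.        ]
0 [ 0.0007 -0.    ]
0.01 [ 0.0001 -0.0045]
0.015 [-0.0002 -0.0068]
0.02 [-0.0004 -0.0091]
0.025 [-0.0007 -0.0113]
0.03 [-0.001  -0.0136]
0 [0.0007 0.0009]
0.01 [ 0.0001 -0.0043]
0.015 [-0.0002 -0.007 ]
0.02 [-0.0004 -0.0096]
0.025 [-0.0007 -0.0122]
0.03 [-0.001  -0.0149]
```

Call:
{"api": "arm_command", "payload": {"increments": [[[0,0,0.1,0,0,0,-0.35],[0,0,0,0,0,0,-0.35]]]}}

```text
time: 7.23
tool_pos: [0.5515, -0.1573, -0.0208]
ee_rot: [[-0.415, 0.91, 0.0], [0.91, 0.415, -0.0], [-0.0, 0.0, -1.0]]
wrist_force: [-0.8, 1.2, 4.2]
finger_gap: 0.323
finger_force: 1.4
```

Contact comes at a reported z of about -0.020. The wrist picture also shows the real tips 20 mm short of the reported TCP along the fingers (finger gap 70 px, depth 0.18), with no sideways error. So real tip height = reported z + 20 mm, and I work at a reported z of -0.016. I go back behind case A and repeat the push.

Call:
{"api": "arm_command", "payload": {"increments": [[[0,0,-2.5,0,0,0,-0.35],[0,0,-2.5,0,0,0,-0.35],[3.6,0,0,0,0,0,-0.35],[3.6,0,0,0,0,0,-0.35],[3.6,0,0,0,0,0,-0.35]]]}}

```text
time: 7.65
tool_pos: [0.5064, -0.0584, 0.0294]
ee_rot: [[-0.414, 0.91, 0.001], [0.91, 0.414, -0.0], [-0.001, 0.001, -1.0]]
wrist_force: [1.3, 0.1, -0.9]
finger_gap: 0.326
finger_force: 0.0
```

Call:
{"api": "arm_command", "payload": {"increments": [[[3.6,0,0,0,0,0,-0.35],[3.6,0,0,0,0,0,-0.35],[3.6,0,0,0,0,0,-0.35],[0,0,0,0,0,0,-0.35],[0,0,0,0,0,0,-0.35]]]}}

```text
time: 8.07
tool_pos: [0.4609, 0.0405, 0.0288]
ee_rot: [[-0.418, 0.909, -0.0], [0.909, 0.418, -0.0], [-0.0, -0.0, -1.0]]
wrist_force: [0.2, 0.0, -0.8]
finger_gap: 0.329
finger_force: 0.0
```

Call:
{"api": "arm_command", "payload": {"increments": [[[0,0,2.5,0,0,0,-0.35],[0,0,1,0,0,0,-0.35],[0,0,1,0,0,0,-0.35],[0,0,0,0,0,0,-0.35],[0,0,0,0,0,0,-0.35]]]}}

```text
time: 8.48
tool_pos: [0.4614, 0.0387, -0.0165]
ee_rot: [[-0.414, 0.91, -0.001], [0.91, 0.414, 0.0], [0.001, -0.001, -1.0]]
wrist_force: [0.6, 0.4, 0.1]
finger_gap: 0.323
finger_force: 0.0
```

Call:
{"api": "arm_command", "payload": {"increments": [[[-1,0,0,0,0,0,-0.35],[-1,0,0,0,0,0,-0.35],[-1,0,0,0,0,0,-0.35],[-1,0,0,0,0,0,-0.35],[-1,0,0,0,0,0,-0.35]]]}}

```text
time: 8.9
tool_pos: [0.4833, -0.0076, -0.0157]
ee_rot: [[-0.414, 0.91, 0.001], [0.91, 0.414, -0.0], [-0.0, 0.001, -1.0]]
wrist_force: [-0.1, 0.1, 0.2]
finger_gap: 0.323
finger_force: 0.3
```

```bash
python3 - <<'E'
from h import *
from bench import env,eyes
s=env.read_state();print(s['tool_pos'],s['wrist_force'])
f=eyes.grab_frame('side')
hsv=cv2.cvtColor(f['frame'],cv2.COLOR_BGR2HSV);m=cv2.inRange(hsv,(15,120,90),(35,255,255));m[:150]=0
for c in blobs(m,40): 
    (u,v),r=cv2.minEnclosingCircle(c);print((u,v),r,ray(f,(u,v),.012)[0])
print(cases(eyes.grab_frame('top')))
E
```

```text
[ 0.48326166 -0.00755368 -0.01567085] [-0.11031671  0.09239536  0.23850232]
(326.2086486816406, 308.6417236328125) 13.061392784118652 [ 0.49102634 -0.03221591  0.012     ]
(225.95901489257812, 275.2049255371094) 11.30994701385498 [0.3741468  0.12029834 0.012     ]
(263.78570556640625, 206.5) 10.797406196594238 [0.51260992 0.2474511  0.012     ]
(562.3346557617188, 165.88583374023438) 8.892223358154297 [1.14755247 0.03512943 0.012     ]
[[ 0.516   0.2528 10.3682]
 [ 0.5572  0.12   10.1243]]
```

Case A now sits in the notch, 26 mm ahead of the tool, as predicted. I continue the push for the remaining 26 cm.

Call:
{"api": "arm_command", "payload": {"increments": [[[-1.2,0,0,0,0,0,-0.35],[-1.5,0,0,0,0,0,-0.35],[-1.8,0,0,0,0,0,-0.35],[-1.8,0,0,0,0,0,-0.35],[-1.8,0,0,0,0,0,-0.35]]]}}

```text
time: 9.42
tool_pos: [0.5166, -0.0815, -0.0161]
ee_rot: [[-0.415, 0.91, 0.0], [0.91, 0.415, -0.0], [-0.0, 0.0, -1.0]]
wrist_force: [0.2, -0.1, 0.5]
finger_gap: 0.322
finger_force: 0.2
```

Call:
{"api": "arm_command", "payload": {"increments": [[[-1.8,0,0,0,0,0,-0.35],[-1.8,0,0,0,0,0,-0.35],[-1.8,0,0,0,0,0,-0.35],[-1.8,0,0,0,0,0,-0.35],[-1.8,0,0,0,0,0,-0.35]]]}}

```text
time: 9.83
tool_pos: [0.5538, -0.1636, -0.0162]
ee_rot: [[-0.415, 0.91, -0.0], [0.91, 0.415, -0.0], [-0.0, -0.0, -1.0]]
wrist_force: [-0.3, 0.5, -0.3]
finger_gap: 0.323
finger_force: 0.2
```

Call:
{"api": "arm_command", "payload": {"increments": [[[-1.8,0,0,0,0,0,-0.35],[-1.8,0,0,0,0,0,-0.35],[-1.4,0,0,0,0,0,-0.35],[-1,0,0,0,0,0,-0.35],[-1,0,0,0,0,0,-0.35]]]}}

```text
time: 10.25
tool_pos: [0.5825, -0.2268, -0.0163]
ee_rot: [[-0.415, 0.91, -0.0], [0.91, 0.415, 0.0], [0.0, -0.0, -1.0]]
wrist_force: [-0.1, 1.9, 0.3]
finger_gap: 0.326
finger_force: 0.3
```

Call:
{"api": "arm_command", "payload": {"increments": [[[-0.6,0,0,0,0,0,-0.35],[-0.4,0,0,0,0,0,-0.35],[0,0,0,0,0,0,-0.35],[1.5,0,0,0,0,0,-0.35],[1.5,0,0,0,0,0,-0.35]]]}}

```text
time: 10.67
tool_pos: [0.574, -0.2071, -0.016]
ee_rot: [[-0.415, 0.91, 0.0], [0.91, 0.415, -0.0], [-0.0, 0.0, -1.0]]
wrist_force: [-0.5, -0.2, -0.1]
finger_gap: 0.328
finger_force: 0.0
```

Call:
{"api": "arm_command", "payload": {"increments": [[[0,0,-3,0,0,0,-0.35],[0,0,-3,0,0,0,-0.35],[0,0,-1,0,0,0,-0.35],[0,0,0,0,0,0,-0.35],[0,0,0,0,0,0,-0.35]]]}}

```text
time: 11.08
tool_pos: [0.5742, -0.2071, 0.0538]
ee_rot: [[-0.415, 0.91, 0.001], [0.91, 0.415, -0.0], [-0.001, 0.0, -1.0]]
wrist_force: [-0.4, 0.1, -0.7]
finger_gap: 0.327
finger_force: 0.0
```

```bash
cat > look.py <<'E'
from h import *
from bench import env,eyes
s=env.read_state();print(s['time'],s['tool_pos'],np.round(s['ee_rot'],3).tolist())
f=eyes.grab_frame('side')
hsv=cv2.cvtColor(f['frame'],cv2.COLOR_BGR2HSV);m=cv2.inRange(hsv,(15,120,90),(35,255,255));m[:150]=0;m[:,550:]=0
for c in blobs(m,40):
    (u,v),r=cv2.minEnclosingCircle(c);print('side',np.round((u,v,r)),ray(f,(u,v),.012)[0][:2])
t=eyes.grab_frame('top');print('top',cases(t).tolist())
cv2.imwrite('pics/last.png',np.hstack([f['frame'][150:450,150:550],t['frame'][130:430,150:550]]))
E
python3 look.py
```

```text
11.0833 [ 0.57419168 -0.20708064  0.05383015] [[-0.415, 0.91, 0.001], [0.91, 0.415, -0.0], [-0.001, 0.0, -1.0]]
side [462. 387.  14.] [ 0.59362047 -0.25985212]
side [226. 275.  11.] [0.37440065 0.12069707]
side [314. 240.  11.] [0.55323287 0.11494028]
side [264. 206.  11.] [0.51260992 0.2474511 ]
top [[0.5159, 0.2526, 10.431], [0.5572, 0.12, 10.1243]]
```

Case A is in the tray at about (0.594,-0.26). Next I go behind case B (0.557,0.119).

Call:
{"api": "arm_command", "payload": {"increments": [[[0,0,0,0,0,0.098,-0.35],[0,0,0,0,0,0.098,-0.35],[3.8,0.58,0,0,0,0,-0.35],[3.8,0.58,0,0,0,0,-0.35],[3.8,0.58,0,0,0,0,-0.35]]]}}

```text
time: 11.6
tool_pos: [0.5631, -0.091, 0.0517]
ee_rot: [[-0.228, 0.974, -0.003], [0.974, 0.228, 0.001], [0.002, -0.003, -1.0]]
wrist_force: [0.8, 0.0, -0.2]
finger_gap: 0.322
finger_force: 0.0
```

Call:
{"api": "arm_command", "payload": {"increments": [[[3.8,0.58,0,0,0,0,-0.35],[3.8,0.58,0,0,0,0,-0.35],[3.8,0.58,0,0,0,0,-0.35],[3.8,0.58,0,0,0,0,-0.35],[3.8,0.58,0,0,0,0,-0.35]]]}}

```text
time: 12.02
tool_pos: [0.5474, 0.101, 0.0519]
ee_rot: [[-0.23, 0.973, -0.003], [0.973, 0.23, 0.0], [0.001, -0.003, -1.0]]
wrist_force: [1.3, -0.7, 0.3]
finger_gap: 0.324
finger_force: 0.0
```

Call:
{"api": "arm_command", "payload": {"increments": [[[3.8,0.58,0,0,0,0,-0.35],[3.8,0.58,0,0,0,0,-0.35],[0,0,0,0,0,0,-0.35],[0,0,0,0,0,0,-0.35],[0,0,0,0,0,0,-0.35]]]}}

```text
time: 12.43
tool_pos: [0.5422, 0.1754, 0.0524]
ee_rot: [[-0.23, 0.973, -0.002], [0.973, 0.23, -0.001], [-0.0, -0.003, -1.0]]
wrist_force: [-0.1, -0.3, -0.1]
finger_gap: 0.327
finger_force: 0.0
```

Call:
{"api": "arm_command", "payload": {"increments": [[[0,0,3,0,0,0,-0.35],[0,0,2,0,0,0,-0.35],[0,0,1.3,0,0,0,-0.35],[0,0,0,0,0,0,-0.35],[0,0,0,0,0,0,-0.35]]]}}

```text
time: 12.85
tool_pos: [0.5428, 0.1748, -0.0097]
ee_rot: [[-0.228, 0.974, -0.002], [0.974, 0.228, -0.0], [0.0, -0.002, -1.0]]
wrist_force: [0.2, 0.1, -0.2]
finger_gap: 0.324
finger_force: 0.0
```

Call:
{"api": "arm_command", "payload": {"increments": [[[0,0,0.6,0,0,0,-0.35],[0,0,0,0,0,0,-0.35]]]}}

```text
time: 13.02
tool_pos: [0.5439, 0.1756, -0.0147]
ee_rot: [[-0.229, 0.973, 0.001], [0.973, 0.229, 0.0], [-0.0, 0.001, -1.0]]
wrist_force: [-0.4, 0.6, 1.1]
finger_gap: 0.323
finger_force: 0.0
```

Call:
{"api": "arm_command", "payload": {"increments": [[[-1,0,0,0,0,0,-0.35],[-1,0,0,0,0,0,-0.35],[-1,0,0,0,0,0,-0.35],[-1,0,0,0,0,0,-0.35],[-1.3,0,0,0,0,0,-0.35]]]}}

```text
time: 13.43
tool_pos: [0.5558, 0.1233, -0.0148]
ee_rot: [[-0.23, 0.973, 0.0], [0.973, 0.23, 0.0], [0.0, 0.0, -1.0]]
wrist_force: [0.6, 0.2, 0.9]
finger_gap: 0.326
finger_force: 0.3
```

Call:
{"api": "arm_command", "payload": {"increments": [[[-1.6,0,0,0,0,0,-0.35],[-1.8,0,0,0,0,0,-0.35],[-1.8,0,0,0,0,0,-0.35],[-1.8,0,0,0,0,0,-0.35],[-1.8,0,0,0,0,0,-0.35]]]}}

```text
time: 13.85
tool_pos: [0.5759, 0.0368, -0.0149]
ee_rot: [[-0.229, 0.973, 0.0], [0.973, 0.229, -0.0], [-0.0, 0.0, -1.0]]
wrist_force: [-0.6, 1.4, 0.7]
finger_gap: 0.325
finger_force: 0.4
```

Call:
{"api": "arm_command", "payload": {"increments": [[[-1.8,0,0,0,0,0,-0.35],[-1.8,0,0,0,0,0,-0.35],[-1.8,0,0,0,0,0,-0.35],[-1.8,0,0,0,0,0,-0.35],[-1.8,0,0,0,0,0,-0.35]]]}}

```text
time: 14.27
tool_pos: [0.5964, -0.0509, -0.0149]
ee_rot: [[-0.229, 0.973, 0.0], [0.973, 0.229, -0.0], [-0.0, 0.0, -1.0]]
wrist_force: [0.6, 1.5, 0.5]
finger_gap: 0.324
finger_force: 0.4
```

Call:
{"api": "arm_command", "payload": {"increments": [[[-1.8,0,0,0,0,0,-0.35],[-1.8,0,0,0,0,0,-0.35],[-1.8,0,0,0,0,0,-0.35],[-1.8,0,0,0,0,0,-0.35],[-1.8,0,0,0,0,0,-0.35]]]}}

```text
time: 14.68
tool_pos: [0.617, -0.1384, -0.015]
ee_rot: [[-0.229, 0.973, -0.0], [0.973, 0.229, 0.0], [0.0, 0.0, -1.0]]
wrist_force: [0.1, 0.6, 1.2]
finger_gap: 0.325
finger_force: 0.4
```

```bash
python3 look.py
```

```text
14.6833 [ 0.61703211 -0.13844139 -0.01501017] [[-0.229, 0.973, -0.0], [0.973, 0.229, 0.0], [0.0, 0.0, -1.0]]
side [462. 387.  14.] [ 0.59362047 -0.25985212]
side [435. 333.  13.] [ 0.62054393 -0.16328466]
side [226. 275.  11.] [0.37418193 0.12054921]
side [264. 206.  11.] [0.51260992 0.2474511 ]
top [[0.516, 0.2528, 10.3682]]
```

Call:
{"api": "arm_command", "payload": {"increments": [[[-1.5,0,0,0,0,0,-0.35],[-1.5,0,0,0,0,0,-0.35],[-1.2,0,0,0,0,0,-0.35],[-1,0,0,0,0,0,-0.35],[-0.8,0,0,0,0,0,-0.35]]]}}

```text
time: 15.2
tool_pos: [0.631, -0.1962, -0.0151]
ee_rot: [[-0.23, 0.973, 0.0], [0.973, 0.23, -0.0], [-0.0, 0.0, -1.0]]
wrist_force: [0.6, 0.3, 0.5]
finger_gap: 0.328
finger_force: 0.2
```

Call:
{"api": "arm_command", "payload": {"increments": [[[-0.5,0,0,0,0,0,-0.35],[-0.5,0,0,0,0,0,-0.35],[0,0,0,0,0,0,-0.35],[1.5,0,0,0,0,0,-0.35],[1.5,0,0,0,0,0,-0.35]]]}}

```text
time: 15.62
tool_pos: [0.6262, -0.1753, -0.015]
ee_rot: [[-0.229, 0.973, 0.0], [0.973, 0.229, -0.0], [-0.0, 0.0, -1.0]]
wrist_force: [0.9, 0.0, 0.3]
finger_gap: 0.323
finger_force: 0.0
```

Call:
{"api": "arm_command", "payload": {"increments": [[[0,0,-3,0,0,0,-0.35],[0,0,-3,0,0,0,-0.35],[0,0,-1,0,0,0,-0.35],[0,0,0,0,0,0,-0.35]]]}}

```text
time: 15.95
tool_pos: [0.6288, -0.1757, 0.0588]
ee_rot: [[-0.231, 0.973, 0.006], [0.973, 0.231, -0.003], [-0.004, 0.006, -1.0]]
wrist_force: [1.0, -0.2, 0.0]
finger_gap: 0.322
finger_force: 0.0
```

```bash
python3 look.py
```

```text
15.95 [ 0.6287732  -0.17571662  0.05878474] [[-0.231, 0.973, 0.006], [0.973, 0.231, -0.003], [-0.004, 0.006, -1.0]]
side [462. 387.  14.] [ 0.59362047 -0.25985212]
side [470. 361.  14.] [ 0.63482048 -0.23193415]
side [226. 275.  11.] [0.37418193 0.12054921]
side [264. 206.  11.] [0.51298496 0.24723548]
top [[0.516, 0.2528, 10.3682]]
```

Case B is in at about (0.635,-0.232). I go on to the last case at (0.515,0.25).

Call:
{"api": "arm_command", "payload": {"increments": [[[0,0,0,0,0,0.073,-0.35],[0,0,0,0,0,0.073,-0.35],[3.76,-0.58,0,0,0,0,-0.35],[3.76,-0.58,0,0,0,0,-0.35],[3.76,-0.58,0,0,0,0,-0.35]]]}}

```text
time: 16.47
tool_pos: [0.5968, -0.0632, 0.052]
ee_rot: [[-0.084, 0.996, -0.004], [0.996, 0.084, 0.002], [0.002, -0.004, -1.0]]
wrist_force: [1.0, 0.5, 1.2]
finger_gap: 0.325
finger_force: 0.0
```

Call:
{"api": "arm_command", "payload": {"increments": [[[3.76,-0.58,0,0,0,0,-0.35],[3.76,-0.58,0,0,0,0,-0.35],[3.76,-0.58,0,0,0,0,-0.35],[3.76,-0.58,0,0,0,0,-0.35],[3.76,-0.58,0,0,0,0,-0.35]]]}}

```text
time: 16.88
tool_pos: [0.5514, 0.1219, 0.0523]
ee_rot: [[-0.086, 0.996, -0.004], [0.996, 0.086, 0.0], [0.0, -0.004, -1.0]]
wrist_force: [0.2, -0.5, -0.3]
finger_gap: 0.323
finger_force: 0.0
```

Call:
{"api": "arm_command", "payload": {"increments": [[[3.76,-0.58,0,0,0,0,-0.35],[3.76,-0.58,0,0,0,0,-0.35],[3.76,-0.58,0,0,0,0,-0.35],[3.76,-0.58,0,0,0,0,-0.35],[3.76,-0.58,0,0,0,0,-0.35]]]}}

```text
time: 17.3
tool_pos: [0.5065, 0.3062, 0.0523]
ee_rot: [[-0.086, 0.996, -0.004], [0.996, 0.086, -0.001], [-0.001, -0.004, -1.0]]
wrist_force: [1.2, -0.4, 0.2]
finger_gap: 0.324
finger_force: 0.0
```

Call:
{"api": "arm_command", "payload": {"increments": [[[0,0,0,0,0,0,-0.35],[0,0,0,0,0,0,-0.35],[0,0,0,0,0,0,-0.35]]]}}

```text
time: 17.55
tool_pos: [0.5078, 0.3043, 0.053]
ee_rot: [[-0.086, 0.996, -0.003], [0.996, 0.086, -0.002], [-0.001, -0.003, -1.0]]
wrist_force: [0.1, -0.3, 0.2]
finger_gap: 0.322
finger_force: 0.0
```

Call:
{"api": "arm_command", "payload": {"increments": [[[0,0,3,0,0,0,-0.35],[0,0,2,0,0,0,-0.35],[0,0,1.3,0,0,0,-0.35],[0,0,0.5,0,0,0,-0.35],[0,0,0,0,0,0,-0.35]]]}}

```text
time: 17.97
tool_pos: [0.5081, 0.3037, -0.0147]
ee_rot: [[-0.084, 0.996, -0.003], [0.996, 0.084, -0.001], [-0.001, -0.003, -1.0]]
wrist_force: [0.3, 0.2, 0.3]
finger_gap: 0.327
finger_force: 0.0
```

Call:
{"api": "arm_command", "payload": {"increments": [[[0,0,0,0,0,0,-0.35],[0,0,0,0,0,0,-0.35]]]}}

```text
time: 18.13
tool_pos: [0.5104, 0.3052, -0.0117]
ee_rot: [[-0.085, 0.996, 0.002], [0.996, 0.085, 0.001], [0.001, 0.002, -1.0]]
wrist_force: [0.0, 0.1, -0.6]
finger_gap: 0.324
finger_force: 0.0
```

Call:
{"api": "arm_command", "payload": {"increments": [[[0,0,0.4,0,0,0,-0.35],[-1,0,0,0,0,0,-0.35],[-1,0,0,0,0,0,-0.35],[-1,0,0,0,0,0,-0.35],[-1,0,0,0,0,0,-0.35]]]}}

```text
time: 18.55
tool_pos: [0.5127, 0.264, -0.0169]
ee_rot: [[-0.086, 0.996, 0.0], [0.996, 0.086, -0.0], [-0.0, 0.0, -1.0]]
wrist_force: [-0.9, 0.0, -0.3]
finger_gap: 0.328
finger_force: 0.1
```

Call:
{"api": "arm_command", "payload": {"increments": [[[-1.3,0,0,0,0,0,-0.35],[-1.6,0,0,0,0,0,-0.35],[-1.8,0,0,0,0,0,-0.35],[-1.8,0,0,0,0,0,-0.35],[-1.8,0,0,0,0,0,-0.35]]]}}

```text
time: 18.97
tool_pos: [0.5197, 0.1808, -0.017]
ee_rot: [[-0.085, 0.996, 0.0], [0.996, 0.085, -0.0], [-0.0, 0.0, -1.0]]
wrist_force: [0.7, 0.3, 0.3]
finger_gap: 0.325
finger_force: 0.1
```

Call:
{"api": "arm_command", "payload": {"increments": [[[-1.8,0,0,0,0,0,-0.35],[-1.8,0,0,0,0,0,-0.35],[-1.8,0,0,0,0,0,-0.35],[-1.8,0,0,0,0,0,-0.35],[-1.8,0,0,0,0,0,-0.35]]]}}

```text
time: 19.38
tool_pos: [0.5272, 0.091, -0.017]
ee_rot: [[-0.085, 0.996, 0.0], [0.996, 0.085, -0.0], [-0.0, 0.0, -1.0]]
wrist_force: [0.1, 0.7, -0.0]
finger_gap: 0.325
finger_force: 0.1
```

Call:
{"api": "arm_command", "payload": {"increments": [[[-1.8,0,0,0,0,0,-0.35],[-1.8,0,0,0,0,0,-0.35],[-1.8,0,0,0,0,0,-0.35],[-1.8,0,0,0,0,0,-0.35],[-1.8,0,0,0,0,0,-0.35]]]}}

```text
time: 19.8
tool_pos: [0.5348, 0.0013, -0.017]
ee_rot: [[-0.085, 0.996, 0.0], [0.996, 0.085, -0.0], [-0.0, 0.0, -1.0]]
wrist_force: [0.3, 0.5, -0.4]
finger_gap: 0.328
finger_force: 0.1
```

Call:
{"api": "arm_command", "payload": {"increments": [[[-1.8,0,0,0,0,0,-0.35],[-1.8,0,0,0,0,0,-0.35],[-1.8,0,0,0,0,0,-0.35],[-1.8,0,0,0,0,0,-0.35],[-1.8,0,0,0,0,0,-0.35]]]}}

```text
time: 20.22
tool_pos: [0.5423, -0.0883, -0.017]
ee_rot: [[-0.085, 0.996, -0.0], [0.996, 0.085, -0.0], [-0.0, -0.0, -1.0]]
wrist_force: [0.5, 0.6, 0.3]
finger_gap: 0.328
finger_force: 0.2
```

```bash
python3 look.py
```

```text
20.2167 [ 0.54232988 -0.08825877 -0.01699409] [[-0.085, 0.996, -0.0], [0.996, 0.085, -0.0], [-0.0, -0.0, -1.0]]
side [462. 387.  14.] [ 0.59362047 -0.25985212]
side [470. 361.  14.] [ 0.63482048 -0.23193415]
side [379. 331.  14.] [ 0.54206037 -0.11480866]
side [226. 276.  11.] [0.37371275 0.11899545]
top []
```

Call:
{"api": "arm_command", "payload": {"increments": [[[-1.8,0,0,0,0,0,-0.35],[-1.8,0,0,0,0,0,-0.35],[-1.8,0,0,0,0,0,-0.35],[-1.6,0,0,0,0,0,-0.35],[-1.2,0,0,0,0,0,-0.35]]]}}

```text
time: 20.73
tool_pos: [0.5497, -0.1693, -0.017]
ee_rot: [[-0.085, 0.996, -0.0], [0.996, 0.085, -0.0], [-0.0, -0.0, -1.0]]
wrist_force: [-0.8, -0.2, 0.2]
finger_gap: 0.325
finger_force: 0.1
```

Call:
{"api": "arm_command", "payload": {"increments": [[[-1,0,0,0,0,0,-0.35],[-0.8,0,0,0,0,0,-0.35],[-0.7,0,0,0,0,0,-0.35],[-0.4,0,0,0,0,0,-0.35],[0,0,0,0,0,0,-0.35]]]}}

```text
time: 21.15
tool_pos: [0.5525, -0.1976, -0.0171]
ee_rot: [[-0.085, 0.996, 0.0], [0.996, 0.085, -0.0], [-0.0, 0.0, -1.0]]
wrist_force: [0.9, -0.3, 0.2]
finger_gap: 0.323
finger_force: 0.0
```

Call:
{"api": "arm_command", "payload": {"increments": [[[1.5,0,0,0,0,0,-0.35],[1.5,0,0,0,0,0,-0.35],[0,0,-3,0,0,0,-0.35],[0,0,-3,0,0,0,-0.35],[0,0,-3,0,0,0,-0.35]]]}}

```text
time: 21.57
tool_pos: [0.5487, -0.164, 0.0731]
ee_rot: [[-0.088, 0.996, -0.002], [0.996, 0.088, 0.002], [0.002, -0.002, -1.0]]
wrist_force: [-0.0, -0.1, -0.1]
finger_gap: 0.325
finger_force: 0.0
```

Call:
{"api": "arm_command", "payload": {"increments": [[[3.6,0,-1,0,0,0,-0.35],[3.6,0,-1,0,0,0,-0.35],[3.6,0,-1,0,0,0,-0.35],[3.6,0,-1,0,0,0,-0.35],[3.6,0,0,0,0,0,-0.35]]]}}

```text
time: 21.98
tool_pos: [0.5343, 0.0156, 0.1149]
ee_rot: [[-0.087, 0.996, 0.003], [0.996, 0.087, -0.0], [-0.0, 0.003, -1.0]]
wrist_force: [-0.1, -0.1, -0.1]
finger_gap: 0.321
finger_force: 0.0
```

Call:
{"api": "arm_command", "payload": {"increments": [[[3.6,0,0,0,0,0,-0.35],[3.6,0,0,0,0,0,-0.35],[3.6,0,0,0,0,0,-0.35],[0,0,0,0,0,0,-0.35],[0,0,0,0,0,0,-0.35]]]}}

```text
time: 22.4
tool_pos: [0.5233, 0.1228, 0.1125]
ee_rot: [[-0.091, 0.996, -0.001], [0.996, 0.091, 0.0], [0.0, -0.001, -1.0]]
wrist_force: [0.9, -1.0, -0.2]
finger_gap: 0.325
finger_force: 0.0
```

```bash
python3 look.py
```

```text
22.4 [0.52332665 0.12276431 0.11250828] [[-0.091, 0.996, -0.001], [0.996, 0.091, 0.0], [0.0, -0.001, -1.0]]
side [462. 387.  14.] [ 0.59362047 -0.25985212]
side [426. 382.  14.] [ 0.5510057  -0.22504548]
side [470. 361.  14.] [ 0.63482048 -0.23193415]
side [226. 276.  12.] [0.37303196 0.11929734]
top [[0.5542, -0.2194, 10.4535], [0.5967, -0.2545, 10.4404], [0.6384, -0.2267, 10.0052]]
```

View pics/last.png

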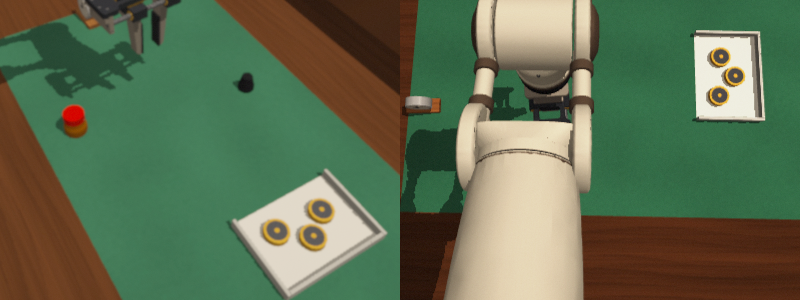

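Both views show all three cases flat in the tray (top-view crop 720,57; 735,76; 718,96), their centres at least 45 mm inside the open edge. Loupe, jar and clock stand where they were and the arm is clear.

```bash
python3 -c "
from bench import close_job
print(close_job())"
```

```text
the job is handed in; nothing more can be done
None
```

The job is handed in at 22.4 s (no verdict was returned): all three watch cases lie flat in the tray, at least 45 mm inside the open edge, and the loupe, jar and clock look unmoved in the last views; my first pass went over one case without touching it because the real fingertips end about 20 mm above the reported TCP, so I corrected the height and redid that push.

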